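Cull the short test bar and lay the straightedge across the row

TASK

Three fired porcelain test bars lie side by side with their far ends against the aluminium stop, but one of them is short: take it out of the row and set it down flat in the steel tray without dropping it. Then slide the steel straightedge over the bench, without lifting it, until it lies flush across the free ends of the two good bars, covering the full width of both, with both bars still square and home against the stop in their own places. Leave the rest of the glassware and porcelain where it is.

Things in the scene. Friction and masses are not known exactly. Their poses are not given: they have to be found in the camera images.
- stop: fixed aluminium angle strip on the bench, 260 long (its x) and 32 high. Origin: on the bench at the middle of its upright stop face; the bars lie on its +y side, their lengths along its +y, at about x = -68, 0 and +68 mm in an order that varies. Its foot flange reaches 40 mm to -y
- bar_1: good white porcelain bar, loose, 120 long (its y) x 30 wide (x) x 22 high, about 0.19 kg. Origin: underside at the middle of the end that is against the stop (within about 2 mm); the bar extends 120 mm to +y. Good and short bars stand 38 mm apart
- bar_2: second good bar, the same as bar_1
- bar_short: the short bar, loose, same porcelain, 92 long (its y) x 30 wide x 22 high, about 0.15 kg. Origin: underside at the middle of the end that is against the stop; it extends 92 mm to +y
- bar_1_end (a point): middle of the width of the free end face of bar_1, 6 mm above its underside
- bar_2_end (a point): middle of the width of the free end face of bar_2, 6 mm above its underside
- bar_short_mid (a point): centre of the short bar, 46 mm from either end, 11 mm above its underside
- straightedge: loose steel straightedge bar lying flat, 220 long (its x) x 30 wide (y) x 12 high, about 0.6 kg, tick marks on top along one long side. Origin: centre of its underside. It starts askew (up to about 20 degrees) beyond the free ends of the bars; its -y long face (at y = -15 mm, the tick side) looks towards them and is the face to lay against them
- tray: fixed shallow open steel tray, 130 (x) x 180 (y) x 20 high, walls and floor 4 thick. Origin: centre of its underside; floor at z = 4 mm
- crucible_a: small porcelain crucible, 46 across, 40 high, bystander; origin at the centre of its underside
- crucible_b: same kind of crucible, bystander behind the stop
- lid_a: porcelain crucible lid, 46 across, 17 high with its tab, bystander; origin at the centre of its underside
- lid_b: same kind of lid, bystander behind the stop
- dish: small porcelain evaporating dish, 70 across, 30 high, bystander; origin at the centre of its underside
- reagent: amber glass jar with black cap, 60 across, 110 high, bystander; origin at the centre of its underside
- spatula: slim steel lab spatula, a rod with two flat ends, 190 long (its x), 8 high, lying flat, bystander; origin at the middle of its underside
There are look-alikes about, which are no part of the job. Leave any black or orange look-alike of the bar_short alone.

How it is judged:
On the way, in this order (a step that is already met when the one before it is completed fails the run):
1. the short bar lies flat in the tray, let go (x of bar_short_mid in the frame of tray between -0.055 and 0.055 m and y of bar_short_mid in the frame of tray between -0.075 and 0.075 m and z of bar_short_mid in the frame of tray below 0.022 m and angle between bar_short's own z axis and vertical below 0.12 rad and linear speed of bar_short below 0.02 m/s and contact force between bar_short and the fingers below 0.05 N), for 0.2 s.
2. the straightedge lies flush across the free ends of both good bars (y of bar_1_end in the frame of straightedge between -0.017 and -0.013 m and x of bar_1_end in the frame of straightedge between -0.096 and 0.096 m and y of each of bar_1, bar_2 in the frame of stop below 0.003 m and angle between the y axis of each of bar_1, bar_2 and the y axis of stop, either way round below 0.05 rad and y of bar_2_end in the frame of straightedge between -0.017 and -0.013 m and x of bar_2_end in the frame of straightedge between -0.096 and 0.096 m and height (world z) of straightedge below 0.003 m and angle between straightedge's own z axis and vertical below 0.03 rad and linear speed of straightedge below 0.01 m/s), for 0.2 s.
At the end, for the whole second after the job is handed in: The short bar rests flat in the tray, let go. The straightedge lies flat on the bench, at rest, its face within 2 mm of the middle of the free end of each good bar and spanning the full width of both ends; both good bars are within 3 mm of the stop and square to it within 0.05 rad (all of step 1 and all of step 2); the robot touches nothing.
It fails at once if the straightedge is lifted off the bench (over 10 mm) (height (world z) of straightedge above 0.01 m).
It fails at once if the short bar is dropped (let go more than about 40 mm above the tray floor) (height (world z) of bar_short above 0.045 m and contact force between bar_short and the fingers below 0.01 N).
It fails at once if a good bar is moved out of its place in the row (over 20 mm) (distance of any of bar_1, bar_2 from where it was at the start of the episode above 0.02 m).
It fails at once if a bystander is moved (over 20 mm) (distance of any of crucible_a, crucible_b, lid_a, lid_b, dish, reagent, spatula from where it was at the start of the episode above 0.02 m).
It also fails if it takes over 54 s, if anything falls off the work surface, if the arm or the gripper's body presses on something with over 40 N, if the wrist force passes 120 N, or if a joint passes its speed limit or range.

ROBOT

A 6-joint arm with a two-finger parallel gripper is mounted at the origin on the work surface. World frame = base frame: x ahead of the robot, y to its left, z up, the work surface at z = 0. Lengths are in m, angles in rad, forces in N, time in s.
With the tool pointing down it reaches from about 0.35 to 0.925 m from the base axis. Payload 6.4 kg.
Tool frame: the origin (TCP) lies on the centre line of the jaws, within the pads' length; the fingertips stand 22 mm ahead of it and the grasp point (between the pads) lies 3 mm ahead of it; z points along the fingers, y is the line along which they close (so a half turn about z gives the same grasp; the last joint's range is limited). The gripper opens to 94 mm and grips with 3 to 60 N. Pads are 16 mm wide; open, the fingers measure 119 mm over their backs; the gripper's body (75 mm by 177 mm) begins 78 mm behind the grasp point.
Start: joints at [1.046, 0.245, 1.558, -0, 1.339, -0.174], TCP at [0.223, 0.61, 0.227] pointing down, gripper open.
Joint ranges: [-3.13, 3.13], [-1.02, 2.26], [0.13, 2.54], [-0.95, 4.09], [0.21, 2.88], [-2.74, 2.74]. Speed limits (rad/s): [2.57, 2.57, 3.14, 3.14, 3.14, 3.14].

INTERFACE

Orientations are given as a 3x3 rotation matrix whose columns are the frame's x, y, z axes.
In Python, from plant import bot, eyes, ticket gives the robot as it stands. The module is installed in compiled form; this text tells all that it offers.
- The arm moves only by the shell command python3 -m handwheel 'ROWS' [FORCE]. ROWS is JSON, a list of rows, each a list of 7 numbers: the shift along the tool's x, y, z each as a share of 3 cm, from -1 to 1, then the turn, a rotation vector about the tool's x, y, z each as a share of 0.12 rad, from -1 to 1, then the closure, from -1 (fully open) to 1 (shut). In form: [[dx, dy, dz, wx, wy, wz, jaw], ...]. A call has 1 to 10 rows; each row shifts and turns the commanded pose from where the row before left it, along the tool's axes as they then stand; what a row does not reach is not made up. A row lasts 1/12 s, in which the tool goes at most 41.7 mm and 7.16 degrees, less where a joint would pass 70% of its speed; a pose out of reach is approached as far as the arm can. A call with a number of a shift or a turn outside -1 to 1 is refused whole. A call with a gripper value outside its range is refused whole. The fingers move at their own pace and stop on an object; FORCE is the grip in N (left out, the last holds). Time passes only in rows, so rows that do not move let the fingers close. It gives the time, the measured TCP pose, the force, the opening and the grip force at its end, in the units of the state.
- bot.observe(): the state, without advancing time (a new reading comes with each control period).
- eyes.get_image(name): name is "scene" or "top" or "wrist"; returns (picture, depth): 400x640x3 uint8, red, green, blue; 400x640 float32, m along the optical axis (not along the pixel's ray), 0 where there is no reading.
- eyes.camera_info(name): a dict with "fov_y" (degrees; the focal length in pixels is half the picture's height over the tangent of half this angle, whatever the lens; pixels are square), "cx", "cy" (the principal point, pixels), "k1" (the pictures are not rectified: a ray, as slopes to the right and down, at radius r is drawn at 1 + k1 r^2 times it, then the intrinsics apply), "R" (3x3) and "t" (3): a world point X has camera coordinates R X + t. Camera axes: x right, y down, z forward; pixel columns grow to the right and rows downward; lengths in m; the calibration is good to about 2 mm. A picture is of the moment at which its call begins: read the wrist's pose just before it. camera_info takes no time and is no camera call; for the wrist camera it gives the pose at the moment of the call.
- ticket.hand_in(): hands the job in; it is judged then, once.
The state is a dict: "t": time; "qpos": joint angles; "qd": joint speeds; "joint_torque": joint torques, N m; "ee_pos": TCP position; "orientation": TCP orientation; "force": force on the tool from outside, world axes, zero at the start; "wrist_torque": the same for the moment, N m; "finger_gap": finger opening in m; "finger_force": force on a finger pad.
Only numpy, scipy, OpenCV 4.12 (cv2) and the standard library are available. Lean on these libraries where they do the work, as an engineer would, in place of code of your own. Each camera call takes 0.05 s, during which the arm holds its last target. There are 200 camera calls.

## Working session

There is one attempt and no reset: what is moved stays moved. The work goes in short steps, Python scripts to look and compute and a shell command to move; the robot and the scene stay as the last step left them, time stands still between calls to the robot, and variables do not carry over. Pictures are saved under pics/ and viewed, at most 10 in all, crops included, and the job is handed in when it is done.

```bash
mkdir -p pics
cat > h.py <<'E'
import numpy as np, cv2
from plant import bot, eyes, ticket
def K(n):
    c=eyes.camera_info(n); f=200/np.tan(np.radians(c["fov_y"])/2)
    return c,f
def ray(c,f,uv):
    p=(np.atleast_2d(np.array(uv,float))-[c["cx"],c["cy"]])/f
    q=p.copy()
    for _ in range(20): q=p/(1+c["k1"]*(q**2).sum(1,keepdims=True))
    return q
def onplane(c,f,uv,z):
    q=ray(c,f,uv); R=np.array(c["R"]);t=np.array(c["t"])
    o=-R.T@t; d=np.c_[q,np.ones(len(q))]@R
    return o+d*((z-o[2])/d[:,2])[:,None]
def snap(n,name=None):
    c,f=K(n); im,d=eyes.get_image(n)
    if name: cv2.imwrite("pics/"+name,im[:,:,::-1])
    return c,f,im,d
def cloud(c,f,d):
    v,u=np.mgrid[:400,:640]; q=ray(c,f,np.c_[u.ravel(),v.ravel()])
    z=d.ravel()[:,None]; P=np.c_[q*z,z]
    return ((P-np.array(c["t"]))@np.array(c["R"])).reshape(400,640,3)
E
python3 - <<'E'
from h import *
for n in("top","scene"):
    c,f,im,d=snap(n,n+"0.png"); print(n,{k:np.round(v,3).tolist() for k,v in c.items()},f)
    np.savez(n+"0.npz",im=im,d=d)
s=bot.observe();print(s["t"],s["ee_pos"],s["orientation"],s["force"])
E
```

```text
top {'fov_y': 54.012, 'cx': 320.278, 'cy': 198.19, 'k1': -0.083, 'R': [[0.001, -1.0, 0.005], [-0.996, -0.002, -0.088], [0.088, -0.005, -0.996]], 't': [0.018, 0.566, 1.021]} 392.417609706693
scene {'fov_y': 47.199, 'cx': 316.766, 'cy': 192.58, 'k1': 0.044, 'R': [[0.289, 0.957, -0.013], [0.743, -0.233, -0.627], [-0.604, 0.171, -0.779]], 't': [-0.154, -0.403, 1.419]} 457.79507222780035
0.1 [0.22311445 0.60998241 0.22647515] [[-9.39089255e-01  3.43672314e-01 -8.44028468e-04]
 [ 3.43673227e-01  9.39088164e-01 -1.46036345e-03]
 [ 2.90730657e-04 -1.66148161e-03 -9.99998577e-01]] [-0.02334357  0.36113972 -0.11555653]
```

View pics/top0.png

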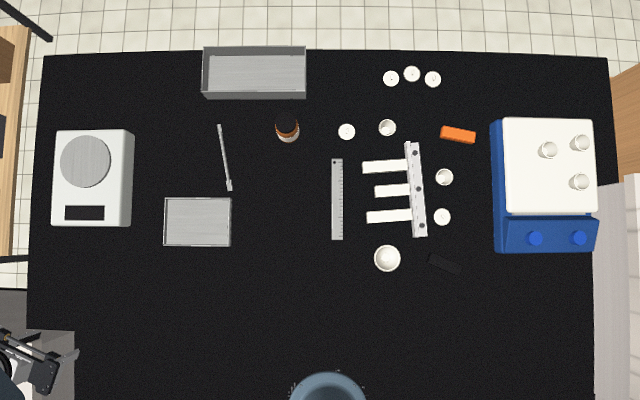

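View pics/scene0.png

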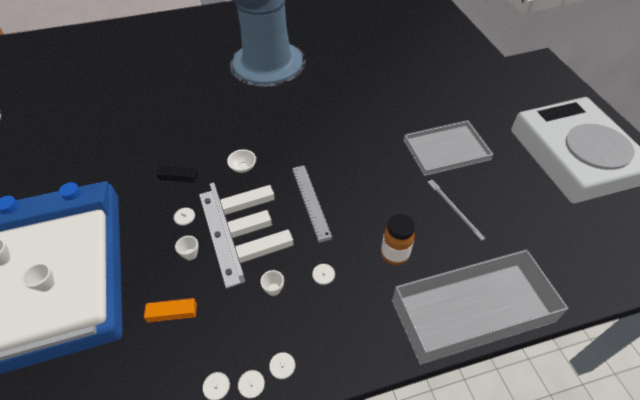

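The top view shows the three bars at about (388,167), (390,190) and (390,215). The middle one is short. The stop is at (416,190), the straightedge at (337,200) and the shallow tray at (197,222). The scene view agrees. The orange and black look-alikes and the deep bin are not part of the job.

```bash
cat > meas.py <<'E'
from h import *
import sys
def rects(n,boxes,save=None):
    c,f,im,d=snap(n,save); g=im.max(2)
    out={}
    for k,(u0,v0,u1,v1,th,z) in boxes.items():
        m=np.zeros_like(g); m[v0:v1,u0:u1]=(g[v0:v1,u0:u1]>th)*255
        cs,_=cv2.findContours(m,cv2.RETR_EXTERNAL,cv2.CHAIN_APPROX_NONE)
        ct=max(cs,key=cv2.contourArea)
        P=onplane(c,f,ct[:,0,:],z)[:,:2].astype(np.float32)
        (x,y),(w,h),a=cv2.minAreaRect(P*1000)
        print(k,"ctr",round(x,1),round(y,1),"size",round(w,1),round(h,1),"ang",round(a,1))
if __name__=="__main__":
    rects("top",dict(barA=(355,155,403,178,150,.022),short=(365,180,403,200,150,.022),barB=(358,205,405,226,150,.022),
     edge=(322,150,350,248,70,.012),tray=(155,190,240,252,70,.02),stop=(404,135,432,242,110,.032),
     dish=(370,243,404,275,110,.03),cruc=(376,115,400,138,110,.04)))
E
python3 - <<'E'
from meas import *
d=np.load("top0.npz");im=d["im"]
print(im[190,360:430:3].max(1)); print(im[200,322:352].max(1)); print(im[222,155:240:4].max(1))
c,f=K("top"); P=cloud(c,f,d["d"]); print(np.round(P[190,365:430:4,2],3),np.round(P[200,337],3),np.round(P[222,197],3))
E
python3 meas.py
```

```text
[ 37  33  33  32  28 251 251 251 250 250 250 250 251 251 250 251 254 224
 233  93 149 111  28  34]
[ 29  36  33  38  38  35  32  30  36 104 202 191 190 191 190 193 194 194
 194 203 201  17  33  33  34  32  27  36  34  30]
[ 36  37  66 172 182 184 184 184 189 186 187 190 187 189 188 188 188 186
 193  61  35  33]
[0.001 0.002 0.002 0.023 0.021 0.024 0.02  0.019 0.022 0.022 0.02  0.018
 0.033 0.015 0.005 0.002 0.001] [ 0.562 -0.026  0.014] [0.502 0.355 0.004]
barA ctr 655.3 -148.6 size 32.4 110.6 ang 4.8
short ctr 588.3 -164.3 size 31.7 76.3 ang 4.5
barB ctr 519.7 -155.3 size 31.4 102.9 ang 4.4
edge ctr 567.5 -25.0 size 30.0 219.8 ang 89.9
tray ctr 503.4 350.4 size 131.5 184.4 ang 0.1
stop ctr 592.0 -226.8 size 259.1 58.7 ang 3.7
dish ctr 408.0 -156.8 size 68.9 68.1 ang 89.7
cruc ctr 757.1 -160.0 size 43.3 44.4 ang 89.1
```

```bash
cat >> h.py <<'E'
def go(x,y,z,yaw):
    "yaw: deg of tool y axis in world; prints rows-units remaining"
    s=bot.observe(); R=np.array(s["orientation"]); d=R.T@(np.array([x,y,z])-s["ee_pos"])/.03
    yw=np.degrees(np.arctan2(R[1,1],R[0,1])); e=-(yaw-yw)
    print("t",round(s["t"],2),"pos",np.round(np.array(s["ee_pos"])*1000,1),"yaw",round(yw,2),"need",np.round(d,2),"wz",round(np.radians(e)/.12,2),"F",np.round(s["force"],1),"gap",round(s["finger_gap"],4),"ff",np.round(s["finger_force"],1),"tilt",np.round(R[:2,2],3))
E
python3 -m handwheel '[[0,0,0,0,0,1,-0.28],[0,0,0,0,0,1,-0.28],[0,0,0,0,0,1,-0.28],[0,0,0,0,0,1,-0.28],[0,0,0,0,0,1,-0.28],[0,0,0,0,0,1,-0.28],[0,0,0,0,0,1,-0.28],[0,0,0,0,0,1,-0.28],[0,0,0,0,0,1,-0.28],[0,0,0,0,0,0.5,-0.28]]'
python3 -m handwheel '[[-1,0.37,0,0,0,0,-0.28],[-1,0.37,0,0,0,0,-0.28],[-1,0.37,0,0,0,0,-0.28],[-1,0.37,0,0,0,0,-0.28],[-1,0.37,0,0,0,0,-0.28],[-1,0.37,0,0,0,0,-0.28],[-1,0.37,0,0,0,0,-0.28],[-1,0.37,0,0,0,0,-0.28],[-1,0.37,0,0,0,0,-0.28],[-1,0.37,0,0,0,0,-0.28]]'
python3 -m handwheel '[[-1,0.37,0,0,0,0,-0.28],[-1,0.37,0,0,0,0,-0.28],[-1,0.37,0,0,0,0,-0.28],[-1,0.37,0,0,0,0,-0.28],[-1,0.37,0,0,0,0,-0.28],[-1,0.37,0,0,0,0,-0.28],[-1,0.37,0,0,0,0,-0.28],[-1,0.37,0,0,0,0,-0.28],[-1,0.37,0,0,0,0,-0.28],[0,0,0,0,0,0,-0.28]]'
python3 -c "
from h import *
go(.589,-.172,.226,4.5)"
```

```text
t: 0.98
ee_pos: [0.2233, 0.6102, 0.227]
orientation: [[-0.075, 0.997, -0.0], [0.997, 0.075, -0.001], [-0.001, -0.0, -1.0]]
force: [-1.1, 0.6, 0.2]
finger_gap: 0.06
finger_force: 0.0
t: 1.82
ee_pos: [0.3581, 0.3188, 0.2272]
orientation: [[-0.08, 0.997, -0.0], [0.997, 0.08, -0.0], [-0.0, -0.0, -1.0]]
force: [0.3, 0.9, 0.6]
finger_gap: 0.0605
finger_force: 0.0
t: 2.65
ee_pos: [0.4807, 0.0552, 0.2275]
orientation: [[-0.075, 0.997, 0.001], [0.997, 0.075, -0.001], [-0.001, 0.001, -1.0]]
force: [-0.5, -0.2, -0.0]
finger_gap: 0.06
finger_force: 0.0
t 2.65 pos [480.7  55.2 227.5] yaw 4.29 need [-7.82  3.03  0.06] wz -0.03 F [-0.5 -0.2 -0. ] gap 0.06 ff 0.0 tilt [ 0.001 -0.001]
```

```bash
python3 -m handwheel '[[-1,0.4,0,0,0,0,-0.28],[-1,0.4,0,0,0,0,-0.28],[-1,0.4,0,0,0,0,-0.28],[-1,0.4,0,0,0,0,-0.28],[-1,0.4,0,0,0,0,-0.28],[-1,0.4,0,0,0,0,-0.28],[-0.9,0.4,0,0,0,0,-0.28],[-0.9,0.2,0,0,0,0,-0.28],[0,0,0,0,0,0,-0.28],[0,0,0,0,0,0,-0.28]]' >/dev/null
python3 - <<'E'
from h import *
go(.589,-.172,.226,4.5)
c,f,im,d=snap("wrist","w1.png"); np.savez("w1.npz",im=im,d=d,R=c["R"],t=c["t"])
E
```

```text
t 3.48 pos [ 587.5 -167.2  226.8] yaw 4.5 need [-0.16  0.04  0.03] wz 0.0 F [-0.7  0.1  0. ] gap 0.0602 ff 0.0 tilt [-0.001  0.001]
```

View pics/w1.png

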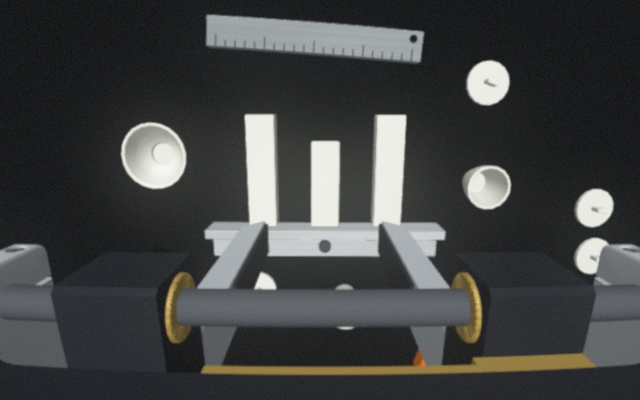

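The wrist view shows the short bar at u 311–340 with its free end at v≈141. The good bars are at u≈262 and 390, the stop edge at v≈225, and the straightedge's tick side faces the bars.

Run:
```python
from h import *
d=np.load("w1.npz"); c,f=K("wrist"); c["R"]=d["R"];c["t"]=d["t"]; im=d["im"]; g=im.max(2)
for n,(u0,u1,v0,v1) in dict(L=(238,284,105,221),S=(300,350,130,221),R=(366,412,105,221)).items():
    m=np.zeros_like(g); m[v0:v1,u0:u1]=(g[v0:v1,u0:u1]>215)*255
    ct=max(cv2.findContours(m,0,1)[0],key=cv2.contourArea)
    P=onplane(c,f,ct[:,0,:],.022)[:,:2].astype(np.float32)*1000
    print(n,np.round(cv2.boundingRect(ct)),np.round(cv2.boxPoints(cv2.minAreaRect(P)),1).tolist(),round(cv2.minAreaRect(P)[2],1))
print(g[180,300:350].tolist())
```

```text
L [245 115  31 106] [[503.3999938964844, -108.69999694824219], [512.0999755859375, -220.0], [540.2000122070312, -217.8000030517578], [531.5, -106.5]] 4.5
S [312 142  27  79] [[573.7000122070312, -130.60000610351562], [579.7000122070312, -214.60000610351562], [607.0999755859375, -212.60000610351562], [601.2000122070312, -128.60000610351562]] 4.1
R [374 116  32 105] [[638.4000244140625, -98.9000015258789], [646.5, -209.3000030517578], [674.7000122070312, -207.3000030517578], [666.5999755859375, -96.9000015258789]] 4.2
[69, 66, 68, 67, 70, 68, 68, 67, 68, 71, 108, 187, 229, 239, 240, 239, 239, 239, 239, 240, 239, 239, 238, 239, 239, 240, 239, 239, 240, 239, 238, 238, 239, 239, 238, 238, 240, 236, 222, 165, 96, 68, 65, 64, 67, 65, 65, 64, 68, 68]
```

```bash
python3 -m handwheel '[[-0.22,0.06,1,0,0,0,-0.28],[0,0,1,0,0,0,-0.28],[0,0,1,0,0,0,-0.28],[0,0,1,0,0,0,-0.28],[0,0,1,0,0,0,-0.28],[0,0,0.7,0,0,0,-0.28],[0,0,0,0,0,0,-0.28]]' ; python3 -c "
from h import *
go(.590,-.174,.026,4.4)"
```

```text
t: 4.12
ee_pos: [0.586, -0.1698, 0.0513]
orientation: [[-0.082, 0.997, -0.009], [0.997, 0.082, 0.005], [0.005, -0.009, -1.0]]
force: [0.5, 0.1, -0.3]
finger_gap: 0.0601
finger_force: 0.0
t 4.12 pos [ 586.  -169.8   51.3] yaw 4.68 need [-0.15  0.13  0.84] wz 0.04 F [ 0.5  0.1 -0.3] gap 0.0601 ff 0.0 tilt [-0.009  0.005]
```

```bash
python3 -m handwheel '[[0,0,0,0,0,0,-0.28],[0,0,0,0,0,0,-0.28]]' >/dev/null; python3 -c "
from h import *
go(.590,-.174,.026,4.4)"
```

```text
t 4.28 pos [ 590.9 -173.    58.3] yaw 4.64 need [-0.03 -0.03  1.08] wz 0.04 F [ 0.5 -0.3  0. ] gap 0.0602 ff 0.0 tilt [ 0.002 -0.001]
```

```bash
python3 -m handwheel '[[-0.03,-0.03,0.6,0,0,0,-0.28],[0,0,0.48,0,0,0,-0.28],[0,0,0,0,0,0,-0.28],[0,0,0,0,0,0,-0.28]]' | tail -3;  python3 -m handwheel '[[0,0,0,0,0,0,0.6],[0,0,0,0,0,0,0.6],[0,0,0,0,0,0,0.6],[0,0,0,0,0,0,0.6],[0,0,0,0,0,0,0.6],[0,0,0,0,0,0,0.6]]' 20; python3 -c "
from h import *
go(.590,-.174,.026,4.4)"
```

```text
force: [-0.2, -0.9, -0.4]
finger_gap: 0.0601
finger_force: 0.0
t: 5.12
ee_pos: [0.5894, -0.1745, 0.0245]
orientation: [[-0.08, 0.997, 0.001], [0.997, 0.08, -0.0], [-0.0, 0.001, -1.0]]
force: [0.1, 0.7, 1.5]
finger_gap: 0.03
finger_force: 20.0
t 5.12 pos [ 589.4 -174.5   24.5] yaw 4.58 need [ 0.01  0.02 -0.05] wz 0.03 F [0.1 0.7 1.5] gap 0.03 ff 20.0 tilt [ 0.001 -0.   ]
```

```bash
python3 -m handwheel '[[0,0,-0.5,0,0,0,0.6],[0,0,-0.7,0,0,0,0.6],[0,0,-0.7,0,0,0,0.6],[0,0,-0.5,0,0,0,0.6],[0.3,0,0,0,0,0,0.6],[0.6,-0.1,0,0,0,0,0.6],[0.9,-0.1,0,0,0,0,0.6],[0.9,-0.1,0,0,0,0,0.6],[0.9,-0.1,0,0,0,0,0.6],[0.9,-0.1,0,0,0,0,0.6]]' 20 | tail -4
python3 -m handwheel '[[0.9,-0.1,0,0,0,0,0.6],[0.9,-0.1,0,0,0,0,0.6],[0.9,-0.1,0,0,0,0,0.6],[0.9,-0.1,0,0,0,0,0.6],[0.9,-0.1,0,0,0,0,0.6],[0.9,-0.1,0,0,0,0,0.6],[0.9,-0.1,0,0,0,0,0.6],[0.9,-0.1,0,0,0,0,0.6],[0.9,-0.1,0,0,0,0,0.6],[0.9,-0.1,0,0,0,0,0.6]]' | tail -2
python3 -m handwheel '[[0.9,0,0,0,0,0,0.6],[0.9,0,0,0,0,0,0.6],[0.6,0,0,0,0,0,0.6],[0.3,0,0,0,0,0,0.6],[0,0,0,0,0,0,0.6],[0,0,0,0,0,0,0.6]]' | tail -2; python3 -c "
from h import *
go(.503,.350,.030,4)"
```

```text
orientation: [[-0.08, 0.997, -0.004], [0.997, 0.08, 0.001], [0.002, -0.004, -1.0]]
force: [0.2, -0.5, -2.2]
finger_gap: 0.0296
finger_force: 20.0
finger_gap: 0.0297
finger_force: 20.0
finger_gap: 0.03
finger_force: 20.0
t 7.28 pos [503.9 306.3  94.8] yaw 4.65 need [1.46 0.09 2.16] wz 0.09 F [-0.2  0.3 -2. ] gap 0.03 ff 20.0 tilt [-0.002 -0.001]
```

```bash
python3 -m handwheel '[[0.7,0,0,0,0,0,0.6],[0.7,0,0,0,0,0,0.6],[0,0,0.6,0,0,0,0.6],[0,0,0.6,0,0,0,0.6],[0,0,0.5,0,0,0,0.6],[0,0,0.3,0,0,0,0.6],[0,0,0,0,0,0,0.6],[0,0,0,0,0,0,0.6]]' | tail -2; python3 -c "
from h import *
go(.503,.350,.029,4)
snap('scene','s2.png')"
```

```text
finger_gap: 0.0296
finger_force: 20.0
t 7.95 pos [501.9 347.5  35.8] yaw 4.52 need [0.08 0.04 0.23] wz 0.08 F [-0.  -0.8 -1.5] gap 0.0296 ff 20.0 tilt [-0.001 -0.001]
```

View pics/s2.png

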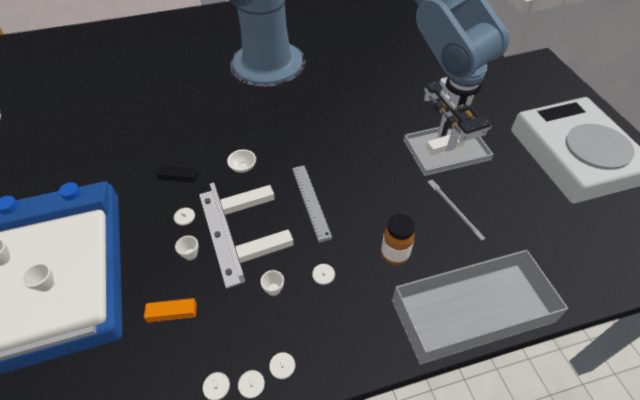

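The scene view shows the bar held over the shallow tray at about (445,143), with both good bars undisturbed.

```bash
python3 -m handwheel '[[0,0,0.1,0,0,0,0.6],[0,0,0.13,0,0,0,0.6],[0,0,0,0,0,0,0.6],[0,0,0,0,0,0,0.6]]' | tail -3;python3 -c "
from h import *
go(.503,.350,.029,4)"; python3 -m handwheel '[[0,0,0,0,0,0,0.2],[0,0,0,0,0,0,0],[0,0,0,0,0,0,-0.28],[0,0,0,0,0,0,-0.28],[0,0,0,0,0,0,-0.28],[0,0,0,0,0,0,-0.28],[0,0,0,0,0,0,-0.28]]' ; python3 -m handwheel '[[0,0,-0.5,0,0,0,-0.28],[0,0,-1,0,0,0,-0.28],[0,0,-1,0,0,0,-0.28],[0,0,-1,0,0,0,-0.28],[0,0,-1,0,0,0,-0.28],[0,0,-0.5,0,0,0,-0.28],[0,0,0,0,0,0,-0.28],[0,0,0,0,0,0,-0.28]]' | tail -2; python3 -c "
from h import *
go(.567,-.025,.18,90)
c,f,im,d=snap('top'); 
q=bot.observe()['qpos'];print(np.round(q,2))
m=im[195:250,160:236].min(2); print((m>225).sum(), np.argwhere(m>225).mean(0)+[195,160])"
```

```text
force: [-0.2, -0.5, -1.5]
finger_gap: 0.0302
finger_force: 20.0
t 8.33 pos [502.  348.3  29.2] yaw 4.58 need [0.05 0.04 0.01] wz 0.08 F [-0.2 -0.5 -1.5] gap 0.0302 ff 20.0 tilt [-0. -0.]
t: 8.92
ee_pos: [0.502, 0.3484, 0.0292]
orientation: [[-0.08, 0.997, 0.0], [0.997, 0.08, 0.0], [0.0, 0.0, -1.0]]
force: [0.4, 0.1, 0.5]
finger_gap: 0.0603
finger_force: 0.0
finger_gap: 0.0598
finger_force: 0.0
t 9.58 pos [502.3 348.5 179.6] yaw 4.58 need [-12.58   1.16  -0.02] wz -12.42 F [ 1.3  0.  -1.1] gap 0.0598 ff 0.0 tilt [0.001 0.001]
[ 0.42  0.2   1.7  -0.    1.24  0.34]
334 [222.19760479 197.07185629]
```

```bash
python3 -m handwheel '[[0,0,0,0,0,-1,-0.28],[0,0,0,0,0,-1,-0.28],[0,0,0,0,0,-1,-0.28],[0,0,0,0,0,-1,-0.28],[0,0,0,0,0,-1,-0.28],[0,0,0,0,0,-1,-0.28],[0,0,0,0,0,-1,-0.28],[0,0,0,0,0,-1,-0.28],[0,0,0,0,0,-1,-0.28],[0,0,0,0,0,-1,-0.28]]' >/dev/null
python3 -m handwheel '[[0,0,0,0,0,-1,-0.28],[0,0,0,0,0,-1,-0.28],[0,0,0,0,0,-0.42,-0.28],[-0.2,-1,0,0,0,0,-0.28],[-0.2,-1,0,0,0,0,-0.28],[-0.2,-1,0,0,0,0,-0.28],[-0.2,-1,0,0,0,0,-0.28],[-0.2,-1,0,0,0,0,-0.28],[-0.2,-1,0,0,0,0,-0.28],[-0.2,-1,0,0,0,0,-0.28]]' >/dev/null
python3 -m handwheel '[[-0.2,-1,0,0,0,0,-0.28],[-0.2,-1,0,0,0,0,-0.28],[-0.2,-1,0,0,0,0,-0.28],[0,-1,0,0,0,0,-0.28],[0,-1,0,0,0,0,-0.28],[0,0,0,0,0,0,-0.28],[0,0,0,0,0,0,-0.28],[0,0,0,0,0,0,-0.28]]' >/dev/null
python3 - <<'E'
from h import *
go(.567,-.025,.18,90)
c,f,im,d=snap("wrist","w3.png"); np.savez("w3.npz",im=im,d=d,R=c["R"],t=c["t"])
E
python3 meas.py 2>&1 | head -4
```

```text
t 11.97 pos [560.9 -11.1 177.4] yaw 89.97 need [-0.2  -0.46 -0.09] wz -0.0 F [-0.   0.8  0.5] gap 0.0605 ff 0.0 tilt [-0.003  0.001]
barA ctr 656.6 -172.0 size 30.8 63.0 ang 3.5
short ctr 575.1 -103.6 size 0.0 0.0 ang 0.0
barB ctr 520.1 -161.0 size 31.4 91.3 ang 4.4
edge ctr 622.7 -22.1 size 73.8 147.4 ang 89.7
```

View pics/w3.png

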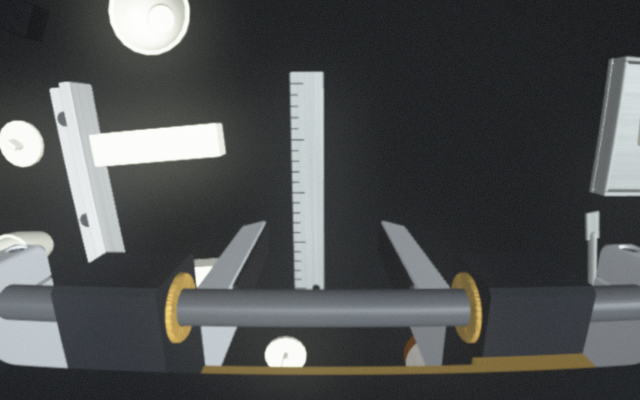

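The wrist view shows the straightedge nearly vertical at u≈290–323, with v≈72 at its near end and its ticks on the left towards the bars. The good bar's free end is at about (222,140).

Run:
```python
from h import *
d=np.load("w3.npz"); c,f=K("wrist"); c["R"]=d["R"];c["t"]=d["t"]; g=d["im"].max(2)
for v in (90,150,200,240): print(v,g[v,282:332:2].tolist())
m=np.zeros_like(g); m[60:280,275:340]=(g[60:280,275:340]>110)*255
ct=max(cv2.findContours(m,0,1)[0],key=cv2.contourArea)
for v in (80,120,160,200,240):
    r=np.where(m[v]>0)[0]; print(v,np.round(onplane(c,f,[[r[0],v],[r[-1],v]],.012)*1000,1)[:,:2].tolist())
print(np.round(onplane(c,f,[[306,72],],.012)*1000,1))
```

```text
90 [52, 48, 48, 58, 153, 212, 211, 212, 211, 212, 212, 210, 211, 211, 210, 212, 211, 217, 215, 218, 205, 89, 50, 50, 47]
150 [56, 57, 56, 52, 75, 144, 155, 154, 179, 205, 208, 211, 208, 205, 207, 207, 210, 210, 207, 208, 208, 94, 56, 55, 52]
200 [55, 58, 57, 55, 56, 135, 202, 204, 209, 206, 206, 208, 212, 210, 209, 204, 208, 208, 203, 207, 199, 94, 56, 57, 54]
240 [53, 51, 54, 54, 58, 79, 174, 195, 200, 194, 197, 196, 205, 208, 209, 202, 206, 207, 205, 204, 195, 101, 55, 52, 52]
80 [[465.3, -40.9], [465.4, -11.6]]
120 [[500.3, -41.6], [500.4, -11.6]]
160 [[536.8, -41.4], [536.9, -11.7]]
200 [[575.1, -41.3], [575.1, -11.7]]
240 [[615.5, -41.2], [615.5, -11.7]]
[[458.5 -26.6  12. ]]
```

```bash
python3 -m handwheel '[[-0.22,-0.5,0,0,0,0,-0.28],[0,0,1,0,0,0,-0.28],[0,0,1,0,0,0,-0.28],[0,0,1,0,0,0,-0.28],[0,0,0.9,0,0,0,-0.28],[0,0,0,0,0,0,-0.28],[0,0,0,0,0,0,-0.28],[0,0,0,0,0,0,-0.28]]' >/dev/null
python3 -c "
from h import *
go(.568,-.0265,.025,90)"
```

```text
t 12.73 pos [569.8 -26.9  63.8] yaw 90.0 need [0.06 0.02 1.29] wz 0.0 F [ 0.6  0.3 -0.4] gap 0.0601 ff 0.0 tilt [ 0.002 -0.001]
```

```bash
python3 -m handwheel '[[0.05,0.02,0.6,0,0,0,-0.28],[0,0,0.4,0,0,0,-0.28],[0,0,0.25,0,0,0,-0.28],[0,0,0,0,0,0,-0.28],[0,0,0,0,0,0,-0.28]]' | tail -3
python3 -m handwheel '[[0,0,0,0,0,0,0.1],[0,0,0,0,0,0,0.2],[0,0,0,0,0,0,0.5],[0,0,0,0,0,0,0.6],[0,0,0,0,0,0,0.6],[0,0,0,0,0,0,0.6]]' 15
python3 -c "
from h import *
go(.583,-.06,.025,94.4)"
```

```text
force: [0.1, 0.0, 1.1]
finger_gap: 0.0602
finger_force: 0.0
t: 13.65
ee_pos: [0.5671, -0.026, 0.025]
orientation: [[-1.0, 0.0, 0.0], [0.0, 1.0, 0.0], [-0.0, 0.0, -1.0]]
force: [-0.5, 1.1, 1.6]
finger_gap: 0.0296
finger_force: 15.0
t 13.65 pos [567.1 -26.   25. ] yaw 89.98 need [-0.53 -1.13 -0.  ] wz -0.64 F [-0.5  1.1  1.6] gap 0.0296 ff 15.0 tilt [0. 0.]
```

```bash
python3 -m handwheel '[[0,0,0,0,0,-0.32,0.6],[0,0,0,0,0,-0.32,0.6],[-0.25,-0.4,0,0,0,0,0.6],[-0.2,-0.4,0,0,0,0,0.6],[0,-0.4,0,0,0,0,0.6],[0,-0.2,0,0,0,0,0.6],[0,-0.1,0,0,0,0,0.6],[0,0,0,0,0,0,0.6],[0,0,0,0,0,0,0.6]]' | tail -2
python3 - <<'E'
from h import *
go(.583,-.084,.025,94.4)
c,f,im,d=snap("scene"); cv2.imwrite("pics/s4.png",cv2.resize(im[130:310,150:380,::-1],None,fx=3,fy=3,interpolation=2))
E
```

```text
finger_gap: 0.0298
finger_force: 15.0
t 14.4 pos [584.1 -70.9  24.8] yaw 94.38 need [ 0.07 -0.43 -0.  ] wz -0.0 F [ 0.7 -3.5  0.4] gap 0.0298 ff 15.0 tilt [ 0.001 -0.002]
```

View pics/s4.png

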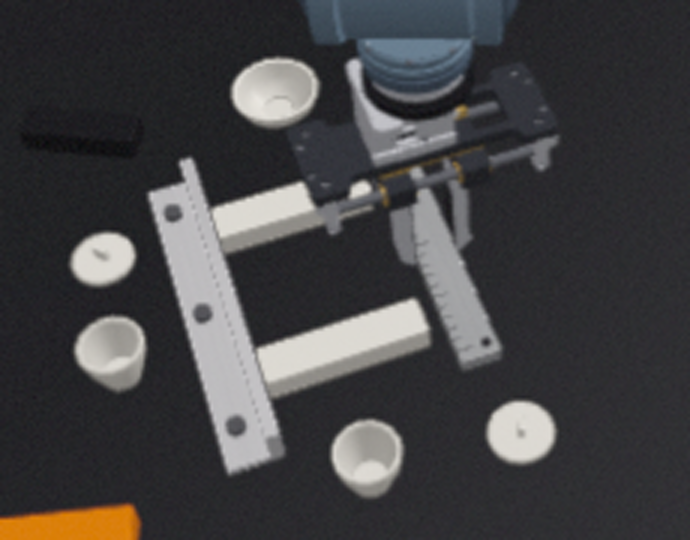

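The crop shows the straightedge about parallel to the bar ends with roughly 12 mm still to go, and the near finger in the middle gap.

```bash
python3 -m handwheel '[[0,-0.1,0,0,0,0,0.6],[0,-0.1,0,0,0,0,0.6],[0,-0.1,0,0,0,0,0.6],[0,0,0,0,0,0,0.6],[0,0,0,0,0,0,0.6]]' | sed -n '2p;4p'
for i in 1; do python3 -m handwheel '[[0,-0.05,0,0,0,0,0.6],[0,0,0,0,0,0,0.6],[0,0,0,0,0,0,0.6]]' | sed -n '2p;4p'; python3 -m handwheel '[[0,-0.05,0,0,0,0,0.6],[0,0,0,0,0,0,0.6],[0,0,0,0,0,0,0.6]]' | sed -n '2p;4p'; done
python3 - <<'E'
from h import *
go(.583,-.084,.025,94.4); print(np.round(bot.observe()["wrist_torque"],2))
c,f,im,d=snap("wrist","w5.png"); np.savez("w5.npz",im=im,d=d,R=c["R"],t=c["t"])
E
```

```text
ee_pos: [0.5845, -0.0788, 0.0248]
force: [-1.3, 3.6, 4.3]
ee_pos: [0.5846, -0.0801, 0.0248]
force: [-1.6, 4.5, 4.4]
ee_pos: [0.5848, -0.0816, 0.0248]
force: [-0.4, 5.3, 5.5]
t 15.37 pos [584.8 -81.6  24.8] yaw 94.38 need [ 0.07 -0.08 -0.01] wz -0.0 F [-0.4  5.3  5.5] gap 0.0298 ff 15.0 tilt [-0.  0.]
[1.03 0.12 0.02]
```

View pics/w5.png

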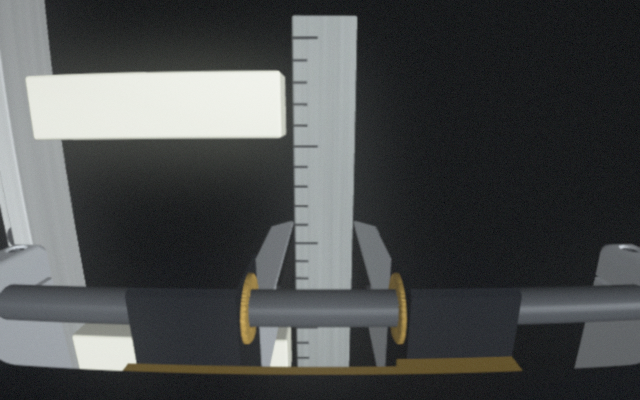

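The wrist view shows the good bar's end at u≈286 and the tick face at u≈293, so about 3 mm is left. The gap is similar at the other bar (≈290/296).

```bash
python3 -m handwheel '[[0,-0.05,0,0,0,0,0.6],[0,0,0,0,0,0,0.6],[0,0,0,0,0,0,0.6]]' | sed -n '2p;4p'
python3 -m handwheel '[[0,-0.03,0,0,0,0,0.6],[0,0,0,0,0,0,0.6],[0,0,0,0,0,0,0.6]]' | sed -n '2p;4p';python3 -m handwheel '[[0,-0.03,0,0,0,0,0.6],[0,0,0,0,0,0,0.6],[0,0,0,0,0,0,0.6]]' | sed -n '2p;4p'
python3 - <<'E'
from h import *
go(.583,-.084,.025,94.4); print(np.round(bot.observe()["wrist_torque"],2))
c,f,im,d=snap("wrist"); g=im.min(2); cv2.imwrite("pics/w6.png",cv2.resize(im[50:370,200:400,::-1],None,fx=1.8,fy=1.8,interpolation=2))
for v in (90,105,120,345,355): print(v,im[v,276:302].max(1).tolist())
E
```

```text
ee_pos: [0.5849, -0.0831, 0.0248]
force: [0.2, 4.5, 5.4]
ee_pos: [0.585, -0.0839, 0.0248]
force: [-1.2, 5.2, 5.0]
ee_pos: [0.5851, -0.0848, 0.0248]
force: [-1.5, 4.8, 4.6]
t 16.17 pos [585.1 -84.8  24.8] yaw 94.38 need [ 0.07  0.03 -0.01] wz -0.0 F [-1.5  4.8  4.6] gap 0.03 ff 15.0 tilt [0. 0.]
[1.19 0.09 0.01]
90 [242, 242, 242, 241, 241, 242, 242, 241, 241, 242, 239, 228, 211, 204, 199, 173, 126, 138, 166, 176, 179, 179, 178, 177, 181, 176]
105 [241, 239, 241, 240, 240, 240, 240, 241, 242, 242, 240, 232, 219, 207, 198, 167, 120, 113, 132, 140, 145, 141, 143, 141, 142, 138]
120 [239, 239, 239, 239, 241, 240, 240, 240, 239, 241, 241, 236, 222, 206, 201, 173, 130, 126, 156, 174, 179, 177, 178, 178, 178, 174]
345 [232, 233, 233, 233, 235, 233, 234, 235, 233, 234, 232, 233, 233, 235, 235, 237, 233, 218, 202, 194, 177, 146, 156, 161, 161, 161]
355 [233, 232, 235, 233, 234, 233, 234, 233, 233, 233, 234, 233, 234, 233, 233, 236, 234, 225, 208, 195, 180, 148, 153, 159, 161, 157]
```

View pics/w6.png

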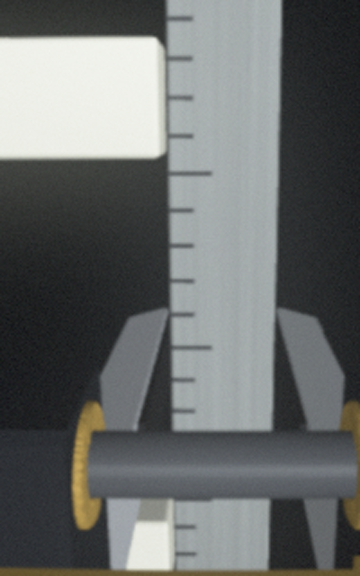

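The crop shows the gap all but closed at both bars, so I push on gently until the bars are home.

```bash
for k in 1; do python3 -m handwheel '[[0,-0.03,0,0,0,0,0.6],[0,0,0,0,0,0,0.6],[0,0,0,0,0,0,0.6]]' | sed -n '2,4p'
python3 -m handwheel '[[0,-0.03,0,0,0,0,0.6],[0,0,0,0,0,0,0.6],[0,0,0,0,0,0,0.6]]' | sed -n '2p;4p';done
python3 -c "
from h import *
go(.583,-.084,.025,94.4); print(np.round(bot.observe()['wrist_torque'],2))"
```

```text
ee_pos: [0.5851, -0.0857, 0.0248]
orientation: [[-0.997, -0.076, 0.0], [-0.076, 0.997, 0.001], [-0.0, 0.001, -1.0]]
force: [-0.4, 5.0, 5.6]
ee_pos: [0.5852, -0.0863, 0.0248]
force: [-0.6, 6.4, 6.8]
t 16.72 pos [585.2 -86.3  24.8] yaw 94.38 need [ 0.07  0.08 -0.01] wz -0.0 F [-0.6  6.4  6.8] gap 0.03 ff 15.0 tilt [-0.     0.001]
[1.37 0.08 0.05]
```

```bash
python3 -m handwheel '[[0,-0.03,0,0,0,0,0.6],[0,0,0,0,0,0,0.6],[0,0,0,0,0,0,0.6]]' | sed -n '2p;4p'
python3 -m handwheel '[[0,-0.03,0,0,0,0,0.6],[0,0,0,0,0,0,0.6],[0,0,0,0,0,0,0.6]]' | sed -n '2p;4p'
python3 - <<'E'
from h import *
go(.583,-.084,.025,94.4); print(np.round(bot.observe()["wrist_torque"],2))
c,f,im,d=snap("wrist")
for v in (90,105,120,345,355): print(v,im[v,276:302].max(1).tolist())
cv2.imwrite("pics/w7.png",im[:,:,::-1])
E
```

```text
ee_pos: [0.5852, -0.087, 0.0248]
force: [0.7, 6.9, 5.0]
ee_pos: [0.5853, -0.0875, 0.0248]
force: [-1.5, 8.7, 5.8]
t 17.22 pos [585.3 -87.5  24.8] yaw 94.38 need [ 0.07  0.12 -0.01] wz -0.0 F [-1.5  8.7  5.8] gap 0.0296 ff 15.0 tilt [-0.     0.002]
[1.72 0.09 0.04]
90 [241, 241, 242, 242, 241, 242, 242, 241, 241, 242, 242, 243, 242, 237, 221, 195, 169, 155, 168, 177, 181, 181, 178, 180, 178, 176]
105 [240, 240, 241, 241, 241, 240, 242, 241, 241, 241, 240, 241, 242, 239, 226, 202, 167, 131, 124, 129, 133, 134, 133, 132, 132, 133]
120 [239, 239, 240, 238, 240, 240, 240, 239, 239, 239, 239, 240, 241, 240, 231, 210, 181, 156, 162, 177, 181, 181, 182, 179, 179, 179]
345 [234, 233, 233, 235, 232, 234, 234, 233, 233, 233, 235, 233, 233, 234, 234, 233, 235, 237, 234, 217, 183, 151, 153, 161, 163, 158]
355 [233, 233, 231, 233, 232, 234, 233, 233, 234, 234, 232, 234, 234, 233, 235, 233, 234, 236, 232, 222, 192, 156, 147, 156, 158, 160]
```

View pics/w7.png

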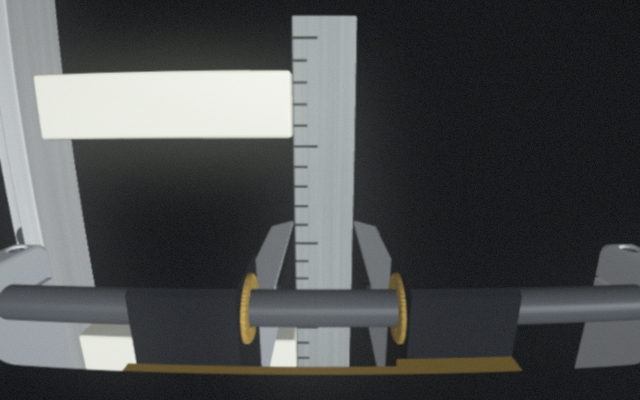

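No gap is visible at either bar now, and the force is rising. Two more small pushes will confirm the bars are seated on the stop.

```bash
python3 -m handwheel '[[0,-0.03,0,0,0,0,0.6],[0,0,0,0,0,0,0.6],[0,0,0,0,0,0,0.6]]' | sed -n '2p;4p'
python3 -m handwheel '[[0,-0.03,0,0,0,0,0.6],[0,0,0,0,0,0,0.6],[0,0,0,0,0,0,0.6]]' | sed -n '2p;4p'
python3 -c "
from h import *
go(.583,-.084,.025,94.4); print(np.round(bot.observe()['wrist_torque'],2))"
```

```text
ee_pos: [0.5853, -0.0876, 0.0248]
force: [-0.0, 11.4, 7.1]
ee_pos: [0.5852, -0.0876, 0.0247]
force: [-0.0, 14.9, 8.1]
t 17.77 pos [585.2 -87.6  24.7] yaw 94.34 need [ 0.06  0.13 -0.01] wz -0.01 F [-0.  14.9  8.1] gap 0.0297 ff 15.0 tilt [-0.001  0.005]
[2.81 0.1  0.07]
```

The position is stuck and the force is climbing, so the bars are home. I ease off, open and retreat.

```bash
python3 -m handwheel '[[0,0.06,0,0,0,0,0.6],[0,0,0,0,0,0,0.6],[0,0,0,0,0,0,0.4],[0,0,0,0,0,0,0.2],[0,0,0,0,0,0,0],[0,0,0,0,0,0,-0.1],[0,0,0,0,0,0,-0.1],[0,0,0,0,0,0,-0.1]]' 3
python3 -m handwheel '[[0,0,-0.3,0,0,0,-0.1],[0,0,-0.6,0,0,0,-0.1],[0,0,-1,0,0,0,-0.1],[0,0,-1,0,0,0,-0.1],[0,0,-1,0,0,0,-0.1],[0,0,-0.5,0,0,0,-0.1],[0,0,0,0,0,0,-0.1],[0,0,0,0,0,0,-0.1],[0,0,0,0,0,0,-0.1]]' | tail -2
python3 - <<'E'
from h import *
go(.583,-.084,.17,94.4)
c,f,im,d=snap("wrist"); np.savez("w8.npz",im=im,d=d,R=c["R"],t=c["t"])
cv2.imwrite("pics/w8.png",im[:,:,::-1])
E
```

```text
t: 18.43
ee_pos: [0.5851, -0.0891, 0.0244]
orientation: [[-0.997, -0.076, -0.0], [-0.076, 0.997, -0.0], [0.0, -0.0, -1.0]]
force: [0.9, 0.5, -0.1]
finger_gap: 0.0516
finger_force: 0.0
finger_gap: 0.0512
finger_force: 0.0
t 19.18 pos [584.4 -88.5 155.3] yaw 94.38 need [ 0.04  0.15 -0.49] wz -0.0 F [ 0.1 -0.6 -0.3] gap 0.0512 ff 0.0 tilt [-0.002  0.001]
```

View pics/w8.png

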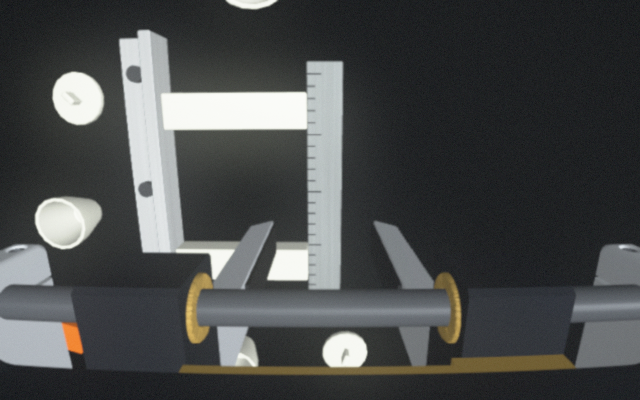

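The straightedge lies flush at both bar ends (u≈307 at v≈110 and v≈262) and overhangs evenly. I move the arm aside for a final numeric check.

```bash
python3 -m handwheel '[[0.5,1,-0.5,0,0,0,-0.1],[0.5,1,-0.5,0,0,0,-0.1],[0.5,1,0,0,0,0,-0.1],[0.5,1,0,0,0,0,-0.1],[0.5,1,0,0,0,0,-0.1],[0.5,1,0,0,0,0,-0.1],[0.5,1,0,0,0,0,-0.1],[0.5,1,0,0,0,0,-0.1],[0,0,0,0,0,0,-0.1],[0,0,0,0,0,0,-0.1]]' | tail -2
python3 - <<'E'
from meas import *
go(.583,-.084,.17,94.4)
c,f,im,d=snap("top"); g=im.max(2)
for v in (162,167,172,212,215,218): print(v,g[v,350:415:1].tolist())
m=(im.min(2)>225); mm=np.zeros_like(g); mm[195:250,160:236]=m[195:250,160:236]*255
ct=max(cv2.findContours(mm,0,1)[0],key=cv2.contourArea); P=onplane(c,f,ct[:,0,:],.026)[:,:2].astype(np.float32)*1000
print(cv2.minAreaRect(P))
# straightedge + bars, wrist 8
d=np.load("w8.npz"); c,f=K("wrist"); c["R"]=d["R"];c["t"]=d["t"]; g=d["im"].min(2)
for v in (75,100,110,120,150,180,255,265,275): print(v,g[v,300:314].tolist())
E
```

```text
finger_gap: 0.0516
finger_force: 0.0
t 20.07 pos [445.9 142.2 185.2] yaw 94.55 need [-3.96 -7.88  0.5 ] wz 0.02 F [-0.3 -1.2  0.1] gap 0.0516 ff 0.0 tilt [-0.003 -0.   ]
162 [24, 100, 188, 186, 186, 184, 180, 186, 184, 183, 178, 175, 147, 180, 255, 255, 255, 255, 255, 255, 255, 255, 255, 255, 254, 253, 253, 251, 251, 251, 250, 250, 251, 250, 251, 251, 250, 250, 249, 249, 249, 249, 248, 248, 248, 248, 247, 248, 248, 248, 248, 248, 248, 248, 248, 249, 251, 214, 206, 226, 228, 235, 226, 223, 223]
167 [23, 64, 138, 189, 187, 189, 183, 186, 188, 182, 181, 161, 159, 223, 252, 249, 249, 249, 249, 249, 249, 249, 248, 249, 249, 249, 248, 249, 248, 249, 248, 249, 249, 249, 249, 249, 249, 249, 249, 249, 248, 248, 248, 248, 249, 248, 249, 249, 249, 248, 249, 249, 249, 249, 249, 249, 250, 243, 186, 207, 229, 228, 213, 218, 225]
172 [30, 32, 112, 207, 187, 189, 186, 186, 189, 186, 184, 182, 190, 194, 205, 255, 254, 247, 228, 214, 199, 173, 155, 145, 132, 109, 102, 110, 130, 131, 132, 121, 99, 99, 93, 75, 72, 76, 68, 45, 50, 40, 25, 19, 22, 24, 18, 26, 26, 29, 21, 30, 25, 25, 26, 21, 80, 159, 182, 
[... 1051 characters left out ...]
20770263672, 88.0244140625), 4.638835430145264)
75 [56, 55, 55, 52, 57, 68, 103, 153, 178, 180, 179, 180, 179, 182]
100 [247, 248, 249, 248, 248, 243, 220, 184, 184, 189, 187, 187, 185, 187]
110 [247, 247, 247, 248, 247, 243, 221, 166, 147, 146, 147, 144, 145, 144]
120 [247, 247, 246, 246, 247, 245, 228, 197, 187, 193, 192, 191, 192, 189]
150 [68, 66, 63, 64, 63, 68, 84, 132, 171, 191, 188, 188, 188, 187]
180 [52, 51, 56, 56, 53, 53, 66, 95, 123, 137, 131, 131, 131, 134]
255 [244, 244, 244, 244, 246, 245, 245, 231, 183, 149, 143, 146, 145, 146]
265 [244, 245, 244, 245, 244, 245, 245, 230, 185, 151, 146, 147, 149, 152]
275 [244, 244, 245, 244, 244, 245, 242, 224, 176, 147, 148, 149, 149, 153]
```

No dark gap shows at either bar end or at the stop, and the short bar lies centred in the tray. Handing in.

```bash
python3 -c "
from plant import ticket
print(ticket.hand_in())"
```

```text
the job is handed in; nothing more can be done
None
```

I handed the job in at about 20 s of the 54 s limit, with the short bar flat in the tray and the straightedge flush across both good bars, which are home against the stop; the hand-in returned no verdict.

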